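# Put the scanner battery on charge

### The job

The hand scanner's battery pack, lying loose on the counter, is flat: put it on charge in the charger that is still empty. Lay it on the foot of that charger's ramp with its contact end uphill, then push it up the ramp and under the hood until it sits against the sprung contacts and the orange catch has snapped into its groove, so that it stays there when you let go. The hood is set at a different place along the ramp each time, so feel for the end of travel and push gently there: the contacts bend if they are pressed with more than about 13 N. Leave everything else on the counter where it is.

Things in the scene. Friction and masses are not known exactly. Their poses are not given: they have to be found in the camera images.
- battery: The loose battery pack: slate-grey block 80 long (x) x 44 wide (y) x 26 high mm, 0.13 to 0.25 kg, pale label with a blue stripe on top, brass strips on the contact end (nose). Origin: centre of its underside; x points to the nose, z up. Plain sides: grip across the 44 mm. A groove 5 mm deep crosses its top 14 to 30 mm behind the nose, for the catch; the nose's top edge is bevelled 5 mm.
- battery_nose (a point): Centre of the lower edge of the battery's contact end: 40 mm ahead of the battery's origin along its x, at its underside.
- charger: The EMPTY charger: near-black wedge 200 long (x) x 70 wide (y) mm, fixed to the counter, amber lamp on its hood. Origin: centre of its underside; x points level uphill, away from the open foot, within 0.3 rad of straight ahead. It may stand left or right of the busy one. The head on it (hood, catch, contacts) is clamped anywhere in a range of 30 mm along the ramp; its place is not measured.
- charger_deck: The empty charger's ramp. Origin: middle of the ramp's foot on the sliding surface, 100 mm downhill of the charger's origin, 8 mm above the counter; x up the slope (10 degrees), z square to it. Guides along both sides from x = 3 mm: 47 mm apart (battery has 1.5 each side), 9 high, inner edges leaning out above 4 mm (55 apart on top). Friction holds the battery anywhere on the ramp.
- lay_line (a point): On the ramp's surface, middle, deck x = 95 mm: lay the battery with its nose about here (tail then at 15), clear of the hood, whose mouth is at deck x = 108 to 138 mm; then push it in by its tail face. Mouth 58 mm wide, roof underside 28.5 mm above the surface (32 at the lip); outside the hood is 74 wide, 64 long, 38 high, with the catch's tab 46 to 49.
- catch (a joint): Orange spring catch in the hood's roof: 0 = down (at rest, or snapped into the groove), about 0.003 m = lifted while the battery's front ridge passes. It meets the nose 19 mm behind the hood's mouth (4 to 7 N of push), drops into the groove 36 mm behind the mouth (nose at deck x = 144 to 174 mm, tail at 64 to 94, by the head's setting). Sliding alone takes 1 to 3 N.
- contacts (a joint): The top stop: a black sprung plate with four brass contacts under the hood; value = how far it is pushed in (m). It meets the nose 34 mm behind the hood's mouth; 1.5 N at first, then 2.5 N per mm. The catch snaps at 2 mm (6.5 N on the plate, 8 to 11 N of push); beyond 4.5 mm (13 N on the plate) the contacts bend: push in small steps, stop at about 12 N. Held by the catch it rests at about 1.9 mm.
- busy_charger: The other charger, exactly alike but with a charged battery already home in it and a green lamp; fixed, 200 x 74 mm, 90 mm high. Origin and axes as the charger. Not to be used.
- the_scanner: Black hand scanner with strap, 63 x 201 x 58 mm, a bystander on the left. Origin: centre of its underside.
- ticket_pad: Pad of tickets with a red head, 140 x 100 x 12 mm, a bystander on the left. Origin: centre of its underside.
- pen: Blue pen lying on the ticket pad, 139 mm long, a bystander. Origin: centre of its underside.
- tag_roll: Pink roll of tags, 67 mm across, 28 high, a bystander to the right behind. Origin: centre of its underside.
- call_bell: Counter bell, 84 mm across, 62 high, a bystander at the right edge of the counter. Origin: centre of its underside.
Mind the look-alikes: they are no part of the job. Several things have the shape of the battery; the one meant has the colours described above.

How it is judged:
By the outcome, as a careful person would: the job done as asked, in the order asked, and still so for the second after the job is handed in, with the robot touching nothing.
It also fails if it takes over 67 s, if anything falls off the work surface, if the arm or the gripper's body presses on something with over 40 N, if the wrist force passes 120 N, or if a joint passes its speed limit or range.

### The arm

A 6-joint arm with a two-finger parallel gripper is mounted at the origin on a cart in front of the work surface, level with it; the furniture and walls round the work are solid. World frame = base frame: x ahead of the robot, y to its left, z up, the work surface at z = 0. Lengths are in m, angles in rad, forces in N, time in s.
With the tool pointing down it reaches from about 0.25 to 0.8 m from the base axis. Payload 8.5 kg.
Tool frame: the origin (TCP) lies at the very end of the fingers, on their centre line; the grasp point (between the pads) lies 19 mm behind it; z points along the fingers, y is the line along which they close (so a half turn about z gives the same grasp; the last joint's range is limited). The gripper opens to 85 mm and grips with 20 to 120 N. Pads are 22 mm wide; open, the fingers measure 114 mm over their backs; the gripper's body (76 mm by 85 mm) begins 54 mm behind the grasp point. The pads swing forward as they close: fully open they stand 13 mm farther back than shut.
Start: joints at [-1.189, 0.238, -0.013, 1.319, 0, 1.571], TCP at [0.196, -0.487, 0.231] pointing down, gripper open.
Joint ranges: [-2.66, 2.66], [-1.03, 1.9], [-1.14, 1.46], [-1.82, 2.27], [-1.45, 1.34], [-3.14, 3.14]. Speed limits (rad/s): [2.22, 2.22, 2.79, 3.14, 3.14, 3.14].

### API

Orientations are given as a unit quaternion [w, x, y, z].
In Python, from workcell import bot gives the robot as it stands.
- The arm moves only by the tool apply_moves, never from a script. Its argument "steps" is a list of rows, each an object with "gripper": the closure, from 0 (fully open) to 1 (shut); "slide": the shift along the world's x, y, z each as a share of 25 cm, from -1 to 1, a list of three; "twist": the turn, a rotation vector about the world's x, y, z each as a share of pi rad, from -1 to 1, a list of three. A call has 1 to 12 rows; each row is the pose to reach, as a shift and turn from the pose commanded when the call began, turning the shorter way round; what a row does not reach only later rows make up. A row lasts 1/12 s, in which the tool goes at most 41.7 mm and 7.16 degrees, less where a joint would pass 70% of its speed; a pose out of reach is approached as far as the arm can. A call with a number of a shift or a turn outside -1 to 1 is refused whole. A call with a gripper value outside its range is refused whole. The fingers move at their own pace and stop on an object; "force" is the grip in N (left out, the last holds). Time passes only in rows, so rows that repeat a pose let the fingers close. It gives the time, the measured TCP pose, the force, the opening and the grip force at its end, in the units of the state.
- bot.get_obs(): the state, without advancing time (a new reading comes with each control period).
- bot.read_camera(name): name is "side" or "top" or "wrist"; returns the picture (480x640x3 uint8, red, green, blue); there is no depth.
- bot.get_calibration(name): a dict with "vfov" (degrees; the focal length in pixels is half the picture's height over the tangent of half this angle, whatever the lens; pixels are square), "cx", "cy" (the principal point, pixels), "R" (3x3) and "t" (3): a world point X has camera coordinates R X + t. Camera axes: x right, y down, z forward; pixel columns grow to the right and rows downward; lengths in m; the calibration is good to about 2 mm. A picture is of the moment at which its call begins: read the wrist's pose just before it. get_calibration takes no time and is no camera call; for the wrist camera it gives the pose at the moment of the call.
- bot.finish_job(): hands the job in; it is judged then, once.
The state is a dict: "time": time; "q": joint angles; "dq": joint speeds; "joint_efforts": joint torques, N m; "ee_pos": TCP position; "eef_rot": TCP orientation; "contact_force": force on the tool from outside, world axes, zero at the start; "wrist_torque": the same for the moment, N m; "opening": finger opening in m; "finger_force": force on a finger pad.
Only numpy, scipy, OpenCV 4.12 (cv2) and the standard library are available. Lean on these libraries where they do the work, as an engineer would, in place of code of your own. Each camera call takes 0.05 s, during which the arm holds its last target. There are 200 camera calls.

## Working session

There is one attempt and no reset: what is moved stays moved. The work goes in short steps, Python scripts to look and compute and a tool call to move; the robot and the scene stay as the last step left them, time stands still between calls to the robot, and variables do not carry over. Pictures are saved under pics/ and viewed, at most 10 in all, crops included, and the job is handed in when it is done.

Besides the shell and the picture viewer there is one more tool, called after ">>>" as name(argument=value, ...), one argument or row to a line, values as JSON. apply_moves: Moves the arm, as the interface text tells. Shift numbers are shares of 25 cm and turn numbers shares of pi rad, none past 1 either way. Its arguments: {"type":"object","properties":{"steps":{"type":"array"},"force":{"type":"number"}},"required":["steps"]}

```bash
mkdir -p pics; cat > h.py <<'E'
import numpy as np,cv2
from workcell import bot
def cal(n):
    c=bot.get_calibration(n); c['f']=240/np.tan(np.radians(c['vfov'])/2); c['R']=np.array(c['R']);c['t']=np.array(c['t']); return c
def ray(c,u,v):
    d=c['R'].T@np.array([(u-c['cx'])/c['f'],(v-c['cy'])/c['f'],1]); return -c['R'].T@c['t'],d/np.linalg.norm(d)
def onz(c,u,v,z):
    o,d=ray(c,u,v); return o+d*(z-o[2])/d[2]
def proj(c,X):
    p=c['R']@np.array(X)+c['t']; return c['cx']+c['f']*p[0]/p[2],c['cy']+c['f']*p[1]/p[2]
def tri(rs):
    A=0;b=0
    for o,d in rs:
        P=np.eye(3)-np.outer(d,d);A=A+P;b=b+P@o
    return np.linalg.solve(A,b)
E
python3 - <<'E'
from h import *
for n in('top','side'):
    c=cal(n);print(n,c['f'],c['cx'],c['cy'],(-c['R'].T@c['t']).round(3),c['R'].round(3).tolist())
    im=bot.read_camera(n);cv2.imwrite(f'pics/{n}0.png',im[:,:,::-1])
print(bot.get_obs())
E
```

```text
top 599.1614088684 334.4691720048231 245.4061755962668 [0.346 0.09  1.499] [[-0.025, -1.0, -0.004], [-0.986, 0.025, -0.163], [0.163, -0.0, -0.987]]
side 471.1183108454401 320.1859907288724 233.78777684718688 [-0.027  0.977  0.504] [[-0.829, -0.56, 0.007], [-0.223, 0.319, -0.921], [0.513, -0.765, -0.389]]
{'time': 0.1, 'q': array([-1.18900045e+00,  2.38690657e-01, -1.41783802e-02,  1.31920266e+00,
        6.08355880e-06,  1.57080971e+00]), 'dq': array([-2.75044594e-04, -1.84865751e-03,  2.83316871e-03, -5.71036311e-04,
        2.27263857e-04, -5.23044958e-05]), 'joint_efforts': array([-1.01855096e-04, -5.39719498e+01,  3.46998525e+01,  1.33669301e-02,
        1.16522753e-05, -1.32408559e-05]), 'ee_pos': array([ 0.19546835, -0.48684434,  0.23075444]), 'eef_rot': array([-6.26678604e-04,  9.81835327e-01,  1.89733985e-01, -1.18012649e-04]), 'contact_force': array([0.02697306, 0.30924233, 0.29210813]), 'wrist_torque': array([-0.03964254, -0.01868579, -0.01990516]), 'finger_force': 0.0, 'opening': 0.08541497729287822}
```

View pics/top0.png

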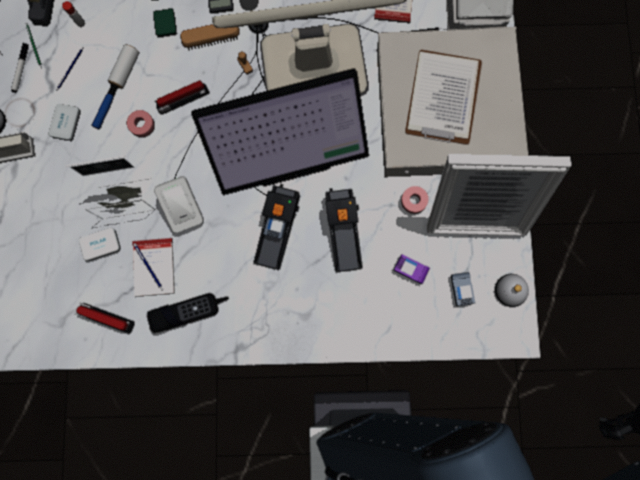

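View pics/side0.png

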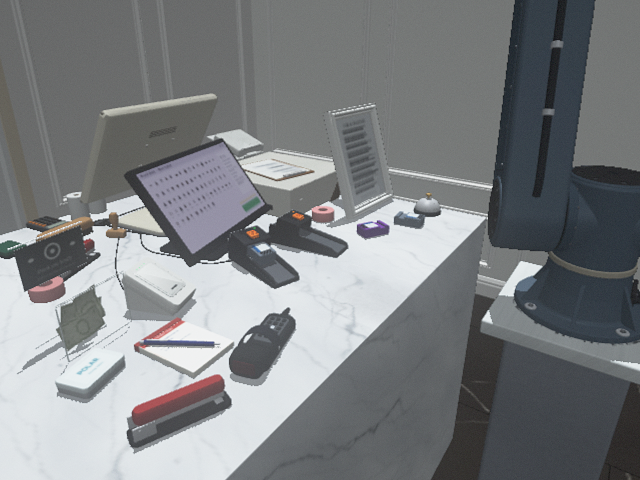

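Top view: the loose grey battery is at about (461,290), the purple look-alike at (411,269), the empty charger at (344,230) and the busy one at (276,228). Side view: the battery is at (409,219) and the empty charger at (310,232). Next I'll zoom in and take coarse positions.

```bash
python3 - <<'E'
from h import *
t=cv2.imread('pics/top0.png');s=cv2.imread('pics/side0.png')
a=cv2.resize(t[175:315,250:490],None,fx=3.3,fy=3.3,interpolation=cv2.INTER_CUBIC)[:, :792]
b=cv2.resize(s[195:295,220:440],(220*18//5,100*18//5//3*1),interpolation=cv2.INTER_CUBIC) if 0 else cv2.resize(s[195:235,380:440],None,fx=3.3,fy=3.3,interpolation=cv2.INTER_CUBIC)
o=np.zeros((a.shape[0]+b.shape[0],792,3),np.uint8);o[:a.shape[0]]=a;o[a.shape[0]:,:b.shape[1]]=b
s2=cv2.resize(s[200:240,260:350],None,fx=3.3,fy=3.3,interpolation=cv2.INTER_CUBIC);o[a.shape[0]:,250:250+s2.shape[1]]=s2
cv2.imwrite('pics/z0.png',o);print(o.shape)
c=cal('top')
for p in [(461,290),(411,269)]:print(p,onz(c,*p,.026).round(3))
for p in [(348,270),(341,192),(334,270),(361,268)]:print(p,onz(c,*p,.015).round(3))
E
```

```text
(594, 792, 3)
(461, 290) [ 0.47  -0.218  0.026]
(411, 269) [ 0.525 -0.098  0.026]
(348, 270) [0.528 0.058 0.015]
(341, 192) [0.728 0.07  0.015]
(334, 270) [0.529 0.093 0.015]
(361, 268) [0.532 0.026 0.015]
```

View pics/z0.png

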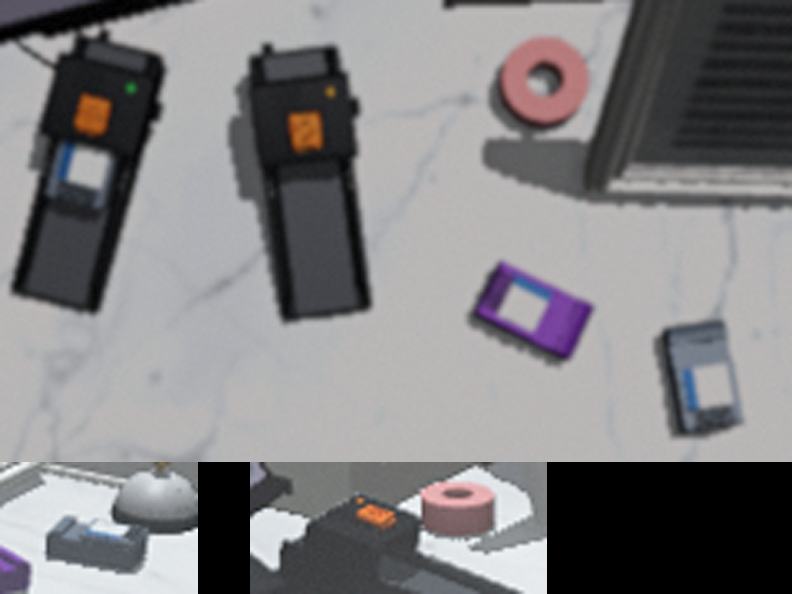

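The zoom confirms the job: the amber lamp is on the right-hand charger (332,90 in the zoom), and the green lamp and seated pack are on the left one. The grey pack's groove is at its far end (zoom 690,335), so its nose already points roughly +x. Now I'll bring the wrist camera over it.

>>> apply_moves(
  steps=[
    {"gripper": 0,"slide": [0.88,1,0],"twist": [0,0,-0.089]},
    {"gripper": 0,"slide": [0.88,1,0],"twist": [0,0,-0.089]},
    {"gripper": 0,"slide": [0.88,1,0],"twist": [0,0,-0.089]},
    {"gripper": 0,"slide": [0.88,1,0],"twist": [0,0,-0.089]},
    {"gripper": 0,"slide": [0.88,1,0],"twist": [0,0,-0.089]},
    {"gripper": 0,"slide": [0.88,1,0],"twist": [0,0,-0.089]},
    {"gripper": 0,"slide": [0.88,1,0],"twist": [0,0,-0.089]},
    {"gripper": 0,"slide": [0.88,1,0],"twist": [0,0,-0.089]},
    {"gripper": 0,"slide": [0.88,1,0],"twist": [0,0,-0.089]},
    {"gripper": 0,"slide": [0.88,1,0],"twist": [0,0,-0.089]},
    {"gripper": 0,"slide": [0.88,1,0],"twist": [0,0,-0.089]},
    {"gripper": 0,"slide": [0.88,1,0],"twist": [0,0,-0.089]},
  ],
)

```text
time: 1.1
ee_pos: [0.4149, -0.2377, 0.2311]
eef_rot: [-0.0, 0.999, 0.051, -0.0]
contact_force: [1.0, -0.2, 0.2]
opening: 0.0852
finger_force: 0.0
```

```bash
python3 - <<'E'
from h import *
o=bot.get_obs();print(o['ee_pos'],o['eef_rot'],o['time'])
c=cal('wrist');print(c['f'],c['cx'],c['cy'],-c['R'].T@c['t'],c['R'].round(3).tolist())
np.savez('w1.npz',**{k:c[k] for k in('f','cx','cy','R','t')})
cv2.imwrite('pics/w1.png',bot.read_camera('wrist')[:,:,::-1])
E
```

```text
[ 0.41492426 -0.23774522  0.23110486] [-5.63148703e-05  9.98710349e-01  5.07693517e-02 -3.30449790e-04] 1.1
359.77351410637397 321.36366889309596 235.70148422416605 [ 0.48111956 -0.23138438  0.37410446] [[0.101, -0.995, -0.002], [-0.96, -0.098, 0.263], [-0.262, -0.025, -0.965]]
```

View pics/w1.png

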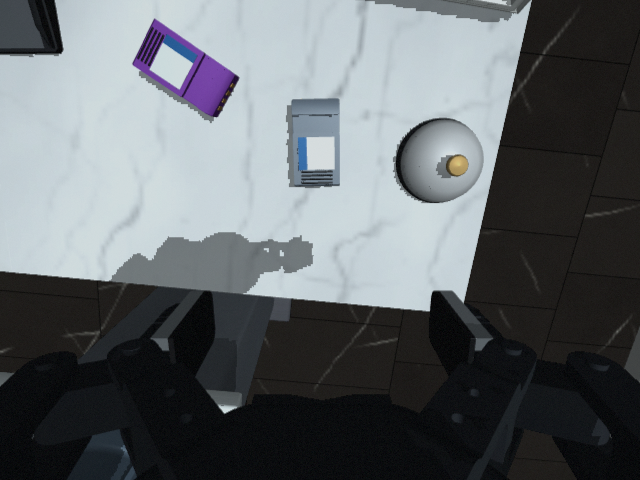

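The wrist view shows the pack at (316,142), with tail ribs at the bottom (318,178) and the groove and nose at the top (316,107). I'll segment it in both views.

```bash
python3 - <<'E'
from h import *
w=cv2.imread('pics/w1.png');t=cv2.imread('pics/top0.png')
cw=dict(np.load('w1.npz'));ct=cal('top')
R=[]
for im,c,(x0,y0,x1,y1) in ((w,cw,(270,80,360,205)),(t,ct,(440,262,485,318))):
    h=cv2.cvtColor(im,cv2.COLOR_BGR2HSV)
    blue=((abs(h[...,0].astype(int)-106)<8)&(h[...,1]>130)&(h[...,2]>80)).astype(np.uint8)
    m=np.zeros_like(blue);m[y0:y1,x0:x1]=blue[y0:y1,x0:x1]
    M=cv2.moments(m,True);b=(M['m10']/M['m00'],M['m01']/M['m00']);print('blue',b,M['m00'])
    R.append(ray(c,*b))
    sl=((h[...,0]>95)&(h[...,0]<125)&(h[...,1]>45)).astype(np.uint8)
    k=np.zeros_like(sl);k[y0:y1,x0:x1]=sl[y0:y1,x0:x1]
    k=cv2.morphologyEx(k,cv2.MORPH_CLOSE,np.ones((3,3)))
    cs=max(cv2.findContours(k,cv2.RETR_EXTERNAL,cv2.CHAIN_APPROX_NONE)[0],key=cv2.contourArea)
    print('slate',cv2.contourArea(cs),cv2.boundingRect(cs),cv2.minAreaRect(cs))
    ap=cv2.approxPolyDP(cs,3,True)[:,0]; print(ap.tolist()); print([onz(c,*p,.026)[:2].round(4).tolist() for p in ap])
print('stripe 3d',tri(R))
for v in (90,97,100,104,110,120,130,150,170,184,186,190):
    print(v,w[v,284:350:4].tolist() if v in(120,) else '', w[v,318].tolist())
E
```

```text
blue (301.8838174273859, 153.2780082987552) 241.0
slate 3818.5 (292, 99, 47, 87) ((315.0, 142.0), (86.0, 46.0), 90.0)
[[292, 100], [295, 185], [338, 184], [338, 99]]
[[0.5112, -0.2009], [0.4346, -0.2099], [0.4397, -0.2511], [0.5163, -0.2424]]
blue (458.6666666666667, 292.8095238095238) 21.0
slate 57.0 (454, 286, 8, 14) ((457.67681884765625, 292.5914611816406), (13.472647666931152, 6.073734283447266), 83.6598129272461)
[[456, 286], [455, 296], [461, 299]]
[[0.4803, -0.2064], [0.4558, -0.2025], [0.4481, -0.2168]]
stripe 3d [ 0.46434909 -0.21363205  0.01728433]
90  [215, 211, 199]
97  [216, 210, 198]
100  [114, 101, 88]
104  [128, 115, 99]
110  [153, 138, 124]
120 [[215, 210, 199], [122, 119, 111], [124, 115, 104], [156, 143, 126], [158, 143, 127], [157, 144, 127], [159, 145, 128], [161, 146, 130], [162, 147, 131], [163, 150, 133], [163, 148, 133], [165, 151, 134], [167, 152, 136], [169, 154, 138], [215, 210, 198], [214, 209, 197], [213, 209, 197]] [162, 148, 131]
130  [159, 145, 129]
150  [221, 220, 213]
170  [132, 123, 110]
184  [96, 84, 73]
186  [113, 110, 102]
190  [219, 214, 202]
```

>>> apply_moves(
  steps=[
    {"gripper": 0,"slide": [0.236,0.047,-0.444],"twist": [0,0,0.006]},
    {"gripper": 0,"slide": [0.236,0.047,-0.444],"twist": [0,0,0.006]},
    {"gripper": 0,"slide": [0.236,0.047,-0.444],"twist": [0,0,0.006]},
    {"gripper": 0,"slide": [0.236,0.047,-0.444],"twist": [0,0,0.006]},
    {"gripper": 0,"slide": [0.236,0.047,-0.444],"twist": [0,0,0.006]},
    {"gripper": 0,"slide": [0.236,0.047,-0.444],"twist": [0,0,0.006]},
    {"gripper": 0,"slide": [0.236,0.047,-0.444],"twist": [0,0,0.006]},
  ],
)

```text
time: 1.73
ee_pos: [0.4745, -0.2266, 0.122]
eef_rot: [0.001, 0.998, 0.06, 0.001]
contact_force: [0.1, 0.3, 0.6]
opening: 0.0856
finger_force: 0.0
```

```bash
python3 - <<'E'
from h import *
o=bot.get_obs();print(o['ee_pos'],o['eef_rot'],o['time'],o['contact_force'])
c2=cal('wrist');print(-c2['R'].T@c2['t'])
w2=bot.read_camera('wrist')[:,:,::-1].copy();cv2.imwrite('pics/w2.png',w2)
w1=cv2.imread('pics/w1.png');c1=dict(np.load('w1.npz'))
P=[]
for im,c in((w1,c1),(w2,c2)):
    h=cv2.cvtColor(im,cv2.COLOR_BGR2HSV)
    u,v=proj(c,(.474,-.226,.02)); s=1 if im is w1 else 1.75
    x0,y0,x1,y1=[int(max(0,q)) for q in(u-50*s,v-62*s,u+45*s,v+62*s)]
    for name,m in(('blue',(abs(h[...,0].astype(int)-106)<8)&(h[...,1]>130)&(h[...,2]>80)),('slate',(h[...,0]>95)&(h[...,0]<125)&(h[...,1]>35)),):
        k=np.zeros(m.shape,np.uint8);k[y0:y1,x0:x1]=m[y0:y1,x0:x1]
        k=cv2.morphologyEx(k,cv2.MORPH_CLOSE,np.ones((3,3)))
        cs=max(cv2.findContours(k,cv2.RETR_EXTERNAL,cv2.CHAIN_APPROX_NONE)[0],key=cv2.contourArea)
        r=cv2.minAreaRect(cs);ap=cv2.approxPolyDP(cs,4,True)[:,0]
        print(name,r,ap.tolist(),[onz(c,*p,.026)[:2].round(4).tolist() for p in ap])
        if name=='blue':P.append(ray(c,*r[0]))
print('stripe',tri(P))
E
```

```text
[ 0.47449972 -0.22658     0.12197191] [5.41702624e-04 9.98213277e-01 5.97426392e-02 8.82155836e-04] 1.7333 [0.10747328 0.27267251 0.55051989]
[ 0.54022708 -0.21885478  0.26515184]
blue ((301.8072204589844, 153.48818969726562), (31.24612808227539, 7.571325302124023), 87.79740142822266) [[298, 138], [299, 169], [305, 169], [305, 138]] [[0.4785, -0.2091], [0.4501, -0.2125], [0.4507, -0.2182], [0.4792, -0.2156]]
slate ((315.919677734375, 141.94949340820312), (87.23294830322266, 48.14122772216797), 88.49256896972656) [[337, 98], [291, 102], [296, 186], [339, 184]] [[0.517, -0.2414], [0.5094, -0.2001], [0.4337, -0.211], [0.4398, -0.2521]]
blue ((302.0, 243.0), (28.0, 10.0), 90.0) [[297, 229], [297, 257], [307, 257], [307, 229]] [[0.4788, -0.2093], [0.4587, -0.2113], [0.4596, -0.2183], [0.4796, -0.2161]]
slate ((321.0, 232.0), (66.0, 114.0), 0.0) [[350, 176], [289, 179], [292, 289], [351, 288]] [[0.5188, -0.2403], [0.5121, -0.2006], [0.4343, -0.2102], [0.4401, -0.2521]]
stripe [ 0.46399901 -0.213183    0.00818857]
```

View pics/w2.png

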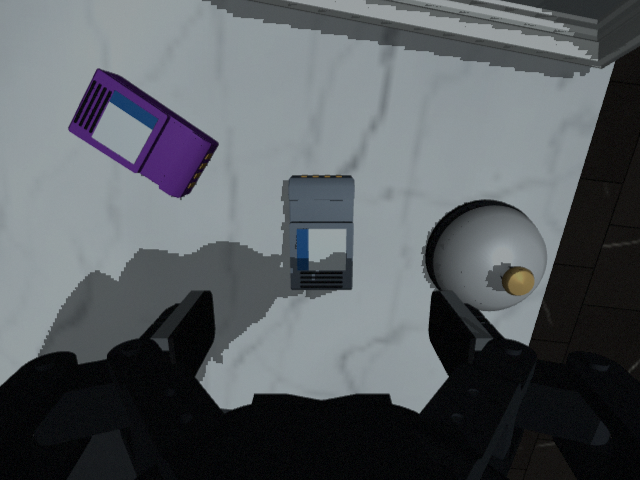

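The stripe's corner and the tail corners from both wrist places agree to about 1 mm at z = 26 mm. The centroid height is invalid because the mask was cut off. That puts the pack centre at about (0.4765,-0.226) with yaw 7°, so I can descend.

>>> apply_moves(
  force=40,
  steps=[
    {"gripper": 0.3,"slide": [0.008,0.002,-0.15],"twist": [0,0,0]},
    {"gripper": 0.3,"slide": [0.008,0.002,-0.25],"twist": [0,0,0]},
    {"gripper": 0.3,"slide": [0.008,0.002,-0.35],"twist": [0,0,0]},
    {"gripper": 0.3,"slide": [0.008,0.002,-0.444],"twist": [0,0,0]},
    {"gripper": 0.3,"slide": [0.008,0.002,-0.444],"twist": [0,0,0]},
    {"gripper": 0.3,"slide": [0.008,0.002,-0.444],"twist": [0,0,0]},
  ],
)

```text
time: 2.28
ee_pos: [0.4762, -0.2251, 0.01]
eef_rot: [-0.0, 0.998, 0.06, -0.0]
contact_force: [-1.0, -0.2, 1.0]
opening: 0.0598
finger_force: 0.0
```

>>> apply_moves(
  force=40,
  steps=[
    {"gripper": 1,"slide": [0,0,0],"twist": [0,0,0]},
    {"gripper": 1,"slide": [0,0,0],"twist": [0,0,0]},
    {"gripper": 1,"slide": [0,0,0],"twist": [0,0,0]},
    {"gripper": 1,"slide": [0,0,0],"twist": [0,0,0]},
    {"gripper": 1,"slide": [0,0,0],"twist": [0,0,0]},
    {"gripper": 1,"slide": [0,0,0],"twist": [0,0,0]},
    {"gripper": 1,"slide": [0,0,0],"twist": [0,0,0]},
    {"gripper": 1,"slide": [0,0,0],"twist": [0,0,0]},
  ],
)

```text
time: 2.95
ee_pos: [0.4778, -0.2258, 0.0116]
eef_rot: [0.001, 0.998, 0.06, 0.002]
contact_force: [-2.3, -1.4, 5.9]
opening: 0.043
finger_force: 41.4
```

>>> apply_moves(
  steps=[
    {"gripper": 1,"slide": [0,0,0.15],"twist": [0,0,0]},
    {"gripper": 1,"slide": [0,0,0.3],"twist": [0,0,0]},
    {"gripper": 1,"slide": [0,0,0.45],"twist": [0,0,0]},
    {"gripper": 1,"slide": [0,0.1,0.6],"twist": [0,0,0]},
    {"gripper": 1,"slide": [0,0.2,0.75],"twist": [0,0,0]},
    {"gripper": 1,"slide": [0,0.35,0.8],"twist": [0,0,0]},
    {"gripper": 1,"slide": [0,0.5,0.8],"twist": [0,0,0]},
    {"gripper": 1,"slide": [0,0.65,0.8],"twist": [0,0,0]},
    {"gripper": 1,"slide": [0,0.8,0.8],"twist": [0,0,0]},
    {"gripper": 1,"slide": [0,0.98,0.8],"twist": [0,0,0]},
    {"gripper": 1,"slide": [0,0.98,0.8],"twist": [0,0,0]},
    {"gripper": 1,"slide": [0,0.98,0.8],"twist": [0,0,0]},
  ],
)

```text
time: 3.95
ee_pos: [0.4765, 0.0224, 0.2106]
eef_rot: [-0.0, 0.998, 0.063, 0.001]
contact_force: [0.3, -1.2, -2.1]
opening: 0.0431
finger_force: 43.2
```

```bash
python3 - <<'E'
from h import *
o=bot.get_obs();print(o['ee_pos'],o['eef_rot'],o['time'],o['contact_force'],o['q'])
c=cal('wrist');print(-c['R'].T@c['t'])
np.savez('w3.npz',**{k:c[k] for k in('f','cx','cy','R','t')})
cv2.imwrite('pics/w3.png',bot.read_camera('wrist')[:,:,::-1])
E
```

```text
[0.47653684 0.02239928 0.21062123] [-1.39609408e-04  9.98031772e-01  6.27024067e-02  9.85680794e-04] 3.95 [ 0.28783297 -1.23930043 -2.11565769] [ 4.67699283e-02  1.63154275e-01 -1.64087179e-01  1.24158822e+00
  3.10671583e-04  3.06287569e+00]
[0.54219568 0.03030646 0.35381487]
```

View pics/w3.png

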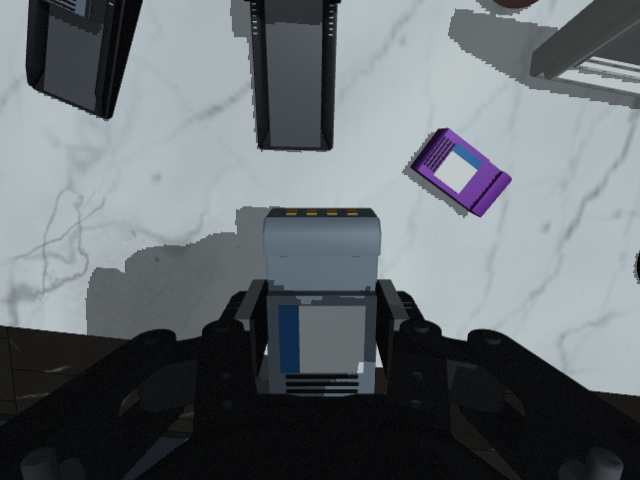

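The view shows the pack squarely held, nose up at (322,213), and the empty ramp's foot at about (258..333,150) running up out of the picture. Now I'll measure the ramp's edges. q6 is near its limit, so yaw matters.

```bash
python3 - <<'E'
from h import *
im=cv2.imread('pics/w3.png');c=dict(np.load('w3.npz'))
g=im.max(2).astype(int)
for r in (5,30,60,90,120,135,145):
    row=g[r,235:350];print(r,[(235+i,int(row[i]),int(row[i+1])) for i in range(len(row)-1) if abs(row[i+1]-row[i])>14])
print('col290',[(v,int(g[v,290])) for v in range(138,158,2)], 'col260',[(v,int(g[v,262])) for v in range(138,158,2)],'col330',[(v,int(g[v,330])) for v in range(138,158,2)])
E
```

```text
5 [(249, 95, 18), (263, 5, 24), (264, 24, 51), (321, 51, 36), (322, 36, 10), (328, 16, 36), (329, 36, 87), (333, 75, 26), (334, 26, 47), (335, 47, 65), (336, 65, 111), (337, 111, 194)]
30 [(250, 100, 65), (251, 65, 43), (264, 19, 42), (265, 42, 88), (321, 90, 46), (322, 46, 11), (328, 27, 45), (335, 60, 108), (336, 108, 195)]
60 [(249, 165, 104), (252, 95, 44), (266, 31, 77), (320, 89, 73), (321, 73, 13), (334, 51, 88), (335, 88, 189)]
90 [(252, 173, 101), (254, 93, 30), (267, 27, 63), (268, 63, 80), (320, 80, 38), (321, 38, 16), (333, 47, 84), (334, 84, 185)]
120 [(254, 180, 100), (255, 100, 74), (256, 74, 36), (268, 23, 46), (269, 46, 78), (319, 80, 64), (320, 64, 18), (332, 40, 80), (333, 80, 182)]
135 [(255, 179, 98), (256, 98, 56), (257, 56, 26), (269, 36, 59), (270, 59, 76), (319, 74, 54), (320, 54, 38), (332, 45, 101), (333, 101, 190)]
145 [(256, 181, 118), (257, 118, 17), (262, 16, 31), (270, 44, 75), (319, 76, 51), (320, 51, 35), (331, 33, 67), (332, 67, 160), (333, 160, 192)]
col290 [(138, 76), (140, 77), (142, 74), (144, 77), (146, 59), (148, 35), (150, 96), (152, 176), (154, 187), (156, 188)] col260 [(138, 24), (140, 19), (142, 20), (144, 22), (146, 17), (148, 30), (150, 114), (152, 175), (154, 188), (156, 187)] col330 [(138, 26), (140, 27), (142, 25), (144, 26), (146, 27), (148, 31), (150, 147), (152, 193), (154, 193), (156, 195)]
```

```bash
cat > deck.py <<'E'
from h import *
def deckfit(c,L,Rr,foot):
    """L,Rr: inner-edge pixels; foot: pixel on deck's front edge."""
    a=np.radians(10);F=onz(c,*foot,.008);yaw=.05
    for _ in range(20):
        x=np.array([np.cos(yaw)*np.cos(a),np.sin(yaw)*np.cos(a),np.sin(a)]);n=np.array([-np.cos(yaw)*np.sin(a),-np.sin(yaw)*np.sin(a),np.cos(a)]);y=np.cross(n,x)
        def hit(p):
            o,d=ray(c,*p);return o+d*((F-o)@n)/(d@n)
        l=np.array([hit(p) for p in L]);r=np.array([hit(p) for p in Rr]);m=(l+r)/2
        k=np.polyfit(m[:,0],m[:,1],1);yaw=np.arctan(k[0])
        F=onz(c,*foot,.008);F[1]=np.polyval(k,F[0])
    yl=np.degrees(np.arctan(np.polyfit(l[:,0],l[:,1],1)[0]));yr=np.degrees(np.arctan(np.polyfit(r[:,0],r[:,1],1)[0]))
    return F,np.degrees(yaw),yl,yr,np.abs((l-r)@y),x,y,n
E
python3 - <<'E'
from deck import *
c=dict(np.load('w3.npz'));v=[5,60,120,145]
r=deckfit(c,list(zip([264.3,266.3,268.8,270.2],v)),list(zip([322,321,320.2,319.7],v)),(295,146.3));print(*r[:5])
ct=cal('top')
# top view: outer width edges & orange catch
t=cv2.imread('pics/top0.png');h=cv2.cvtColor(t,cv2.COLOR_BGR2HSV)
m=np.zeros(h.shape[:2],np.uint8);s=(slice(195,230),slice(325,365));m[s]=((h[s][...,0]<16)&(h[s][...,1]>150)&(h[s][...,2]>120))
M=cv2.moments(m,True);p=(M['m10']/M['m00'],M['m01']/M['m00'])
print('catch',p,onz(ct,*p,.085),'foot top',onz(ct,347.5,271.5,.004))
E
```

```text
[0.53222809 0.05454146 0.008     ] 6.086992257680073 6.084664816260066 6.089272087574446 [0.0462333  0.04638394 0.04654461 0.04612881]
catch (342.2289156626506, 214.0) [0.65577986 0.0696371  0.085     ] foot top [0.52562853 0.05918842 0.004     ]
```

The deck measures 46.3 mm wide (47 given). Its yaw is 6.1°, its foot is at (0.532,0.0545), and the catch seen from above lies on the same line. Next I'll tilt and go above the laying place.

>>> apply_moves(
  steps=[
    {"gripper": 1,"slide": [0.1,0.04,-0.05],"twist": [0.002,-0.018,-0.001]},
    {"gripper": 1,"slide": [0.2,0.08,-0.15],"twist": [0.004,-0.036,-0.001]},
    {"gripper": 1,"slide": [0.3,0.12,-0.27],"twist": [0.006,-0.055,-0.002]},
    {"gripper": 1,"slide": [0.392,0.147,-0.38],"twist": [0.006,-0.055,-0.002]},
    {"gripper": 1,"slide": [0.392,0.147,-0.486],"twist": [0.006,-0.055,-0.002]},
    {"gripper": 1,"slide": [0.392,0.147,-0.486],"twist": [0.006,-0.055,-0.002]},
    {"gripper": 1,"slide": [0.392,0.147,-0.486],"twist": [0.006,-0.055,-0.002]},
    {"gripper": 1,"slide": [0.392,0.147,-0.486],"twist": [0.006,-0.055,-0.002]},
  ],
)

```text
time: 4.67
ee_pos: [0.5751, 0.0557, 0.0893]
eef_rot: [-0.004, 0.995, 0.056, 0.087]
contact_force: [0.6, 1.2, -1.0]
opening: 0.0429
finger_force: 43.2
```

```bash
python3 - <<'E'
from h import *
from scipy.spatial.transform import Rotation as Ro
o=bot.get_obs();print(o['ee_pos'],o['time'],o['contact_force'],o['q'])
R=Ro.from_quat(np.roll(o['eef_rot'],-1)).as_matrix();print(R.round(4))
c=cal('wrist');np.savez('w4.npz',**{k:c[k] for k in('f','cx','cy','R','t')})
print(-c['R'].T@c['t'])
cv2.imwrite('pics/w4.png',bot.read_camera('wrist')[:,:,::-1])
c=dict(np.load('w3.npz'))
print('nose low edge',onz(c,322,208,.2106-.0116))
E
```

```text
[0.57508637 0.05568773 0.08925315] 4.6667 [ 0.63354708  1.17042964 -0.99279649] [ 9.58631249e-02  2.94864637e-01 -3.39677470e-01  7.61444997e-01
  1.26097469e-03  3.12437318e+00]
[[ 0.9784  0.1128  0.173 ]
 [ 0.1114 -0.9936  0.0179]
 [ 0.1739  0.0018 -0.9848]]
[0.61541858 0.06017779 0.24169103]
nose low edge [0.5131945  0.02664524 0.199     ]
```

View pics/w4.png

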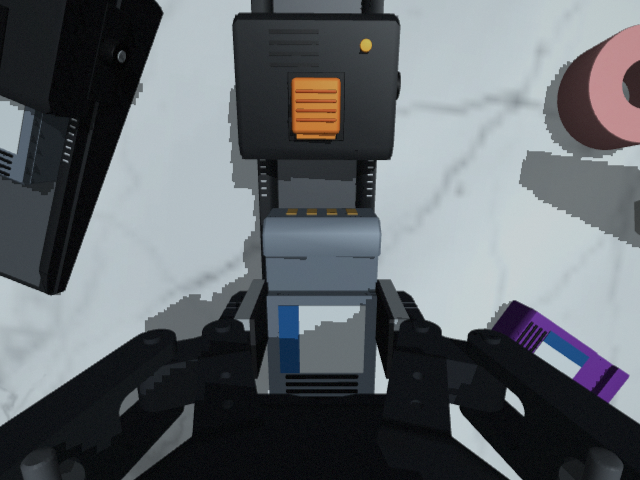

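The pack's centreline is at column 322 and the ramp and hood centre is near 317, so I need about 3 mm more to the left, as planned. The pack is clear of the hood mouth.

>>> apply_moves(
  steps=[
    {"gripper": 1,"slide": [0.015,0.008,-0.08],"twist": [0,0,0]},
    {"gripper": 1,"slide": [0.03,0.017,-0.161],"twist": [0,0,0]},
    {"gripper": 1,"slide": [0.03,0.017,-0.161],"twist": [0,0,0]},
    {"gripper": 1,"slide": [0.03,0.017,-0.161],"twist": [0,0,0]},
    {"gripper": 1,"slide": [0.03,0.017,-0.161],"twist": [0,0,0]},
  ],
)

```text
time: 5.13
ee_pos: [0.5828, 0.0609, 0.0494]
eef_rot: [-0.004, 0.995, 0.057, 0.088]
contact_force: [-0.5, 0.3, -2.6]
opening: 0.0427
finger_force: 43.1
```

```bash
python3 - <<'E'
from deck import *
o=bot.get_obs();print(o['ee_pos'],o['eef_rot'],o['time'],o['contact_force'],o['q'])
im=cv2.imread('pics/w4.png');c=dict(np.load('w4.npz'));g=im.max(2).astype(int)
for r in (165,175,185,195,203):
    row=g[r,240:395];print(r,[(240+i,int(row[i]),int(row[i+1])) for i in range(len(row)-1) if abs(row[i+1]-row[i])>12])
a=np.radians(10);yaw=np.radians(6.09);F=np.array([.5322,.0545,.008])
x=np.array([np.cos(yaw)*np.cos(a),np.sin(yaw)*np.cos(a),np.sin(a)]);n=np.array([-np.cos(yaw)*np.sin(a),-np.sin(yaw)*np.sin(a),np.cos(a)]);y=np.cross(n,x)
# predicted deck edges and hood width/lip in w4
for s in(100,):
    for yy in(-23.5,23.5):print('pred',s,yy,proj(c,F+x*s/1e3+y*yy/1e3))
for p in((236,157),(397,157)):
    o,d=ray(c,*p);
    P=o+d*((F+n*.038-o)@n)/(d@n)-F;print('lip top',P@x,P@y)
E
```

```text
[0.58282625 0.06092076 0.04936294] [-0.00422061  0.99450563  0.05703995  0.08767654] 5.1333 [-0.50868905  0.28120231 -2.58277765] [ 1.04022738e-01  3.48791958e-01 -3.79145307e-01  6.67076864e-01
  2.39743460e-04  3.13105190e+00]
165 [(256, 110, 82), (257, 82, 21), (276, 11, 27), (277, 27, 50), (355, 50, 35), (356, 35, 11), (374, 25, 45), (375, 45, 119), (376, 119, 207)]
175 [(257, 103, 27), (258, 27, 41), (268, 40, 16), (277, 24, 47), (355, 49, 24), (356, 24, 7), (366, 32, 57), (367, 57, 114), (372, 112, 48), (374, 55, 83), (375, 83, 175), (376, 175, 208)]
185 [(257, 107, 62), (258, 62, 39), (277, 34, 67), (278, 67, 85), (354, 87, 72), (355, 72, 35), (356, 35, 13), (374, 59, 116), (375, 116, 206)]
195 [(254, 175, 112), (258, 103, 33), (259, 33, 50), (260, 50, 96), (261, 96, 153), (266, 146, 44), (277, 28, 58), (278, 58, 87), (354, 84, 65), (355, 65, 19), (365, 29, 76), (366, 76, 177), (371, 168, 71), (372, 71, 49), (373, 49, 79), (374, 79, 165), (375, 165, 203)]
203 [(253, 187, 110), (258, 105, 48), (277, 26, 44), (278, 44, 83), (354, 81, 27), (355, 27, 10), (373, 51, 93), (374, 93, 203)]
pred 100 -23.5 (np.float64(355.580996023322), np.float64(177.66740981876595))
pred 100 23.5 (np.float64(276.58979116349616), np.float64(177.1722826643163))
lip top 0.11354463366562376 0.03815366044872896
lip top 0.11402482178261021 -0.03961326394834788
```

The deck prediction matches to 0.5 px, and the hood lip is at deck x ≈ 114 mm. Lowering onto the ramp.

>>> apply_moves(
  steps=[
    {"gripper": 1,"slide": [0.004,-0.002,-0.02],"twist": [0,0,0]},
    {"gripper": 1,"slide": [0.007,-0.003,-0.04],"twist": [0,0,0]},
    {"gripper": 1,"slide": [0.01,-0.003,-0.056],"twist": [0,0,0]},
    {"gripper": 1,"slide": [0.012,-0.003,-0.068],"twist": [0,0,0]},
    {"gripper": 1,"slide": [0.013,-0.003,-0.076],"twist": [0,0,0]},
    {"gripper": 1,"slide": [0.013,-0.003,-0.076],"twist": [0,0,0]},
    {"gripper": 1,"slide": [0.013,-0.003,-0.076],"twist": [0,0,0]},
  ],
)

```text
time: 5.72
ee_pos: [0.5851, 0.0603, 0.0297]
eef_rot: [-0.004, 0.995, 0.057, 0.087]
contact_force: [-8.4, -0.2, 14.6]
opening: 0.0431
finger_force: 45.3
```

>>> apply_moves(
  steps=[
    {"gripper": 1,"slide": [0,0,0.003],"twist": [0,0,0]},
    {"gripper": 0.3,"slide": [0,0,0.003],"twist": [0,0,0]},
    {"gripper": 0.3,"slide": [0,0,0.003],"twist": [0,0,0]},
    {"gripper": 0.3,"slide": [0,0,0.003],"twist": [0,0,0]},
    {"gripper": 0.3,"slide": [0,0,0.003],"twist": [0,0,0]},
    {"gripper": 0.3,"slide": [0,0,0.003],"twist": [0,0,0]},
  ],
)

```text
time: 6.22
ee_pos: [0.5854, 0.0603, 0.0291]
eef_rot: [-0.004, 0.995, 0.057, 0.087]
contact_force: [0.8, 0.2, -1.1]
opening: 0.0595
finger_force: 0.0
```

>>> apply_moves(
  steps=[
    {"gripper": 0.3,"slide": [-0.014,0,0.08],"twist": [0,0,0]},
    {"gripper": 0.3,"slide": [-0.028,-0.003,0.16],"twist": [0,0,0]},
    {"gripper": 0.3,"slide": [-0.042,-0.005,0.24],"twist": [0,0,0]},
    {"gripper": 0.3,"slide": [-0.18,-0.015,0.24],"twist": [0,0,0]},
    {"gripper": 0.3,"slide": [-0.33,-0.03,0.24],"twist": [0,0,0]},
    {"gripper": 0.3,"slide": [-0.33,-0.03,0.24],"twist": [0,0,0]},
    {"gripper": 0.3,"slide": [-0.33,-0.03,0.24],"twist": [0,0,0]},
  ],
)

```text
time: 6.8
ee_pos: [0.5009, 0.0527, 0.0893]
eef_rot: [-0.004, 0.995, 0.057, 0.086]
contact_force: [0.6, 0.6, 0.8]
opening: 0.0597
finger_force: 0.0
```

```bash
python3 - <<'E'
from h import *
o=bot.get_obs();print(o['ee_pos'],o['eef_rot'],o['time'],o['contact_force'],o['q'])
c=cal('wrist');np.savez('w5.npz',**{k:c[k] for k in('f','cx','cy','R','t')})
cv2.imwrite('pics/w5.png',bot.read_camera('wrist')[:,:,::-1])
E
```

```text
[0.50091164 0.05265116 0.08927842] [-0.00421658  0.99462276  0.05713171  0.08627723] 6.8 [0.57691724 0.62718711 0.75307151] [ 1.04552210e-01  1.81433294e-01 -4.99155087e-01  7.17232206e-01
  2.85526217e-04  3.13141455e+00]
```

View pics/w5.png

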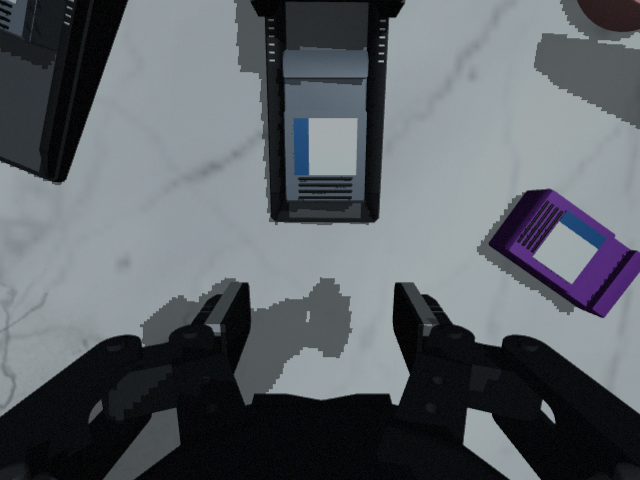

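The pack lies straight between the guides: tail at row ~199, nose at row ~50, foot at row ~218, hood lip at row ~12. Next I'll compute the tail's place and the push pose.

```bash
cat >> deck.py <<'E'
_a=np.radians(10);_w=np.radians(6.09);F0=np.array([.5322,.0545,.008])
X=np.array([np.cos(_w)*np.cos(_a),np.sin(_w)*np.cos(_a),np.sin(_a)]);N=np.array([-np.cos(_w)*np.sin(_a),-np.sin(_w)*np.sin(_a),np.cos(_a)]);Y=np.cross(N,X)
def D(c,p,h):
    o,d=ray(c,*p);P=o+d*((F0+N*h-o)@N)/(d@N)-F0;return (1e3*np.array([P@X,P@Y])).round(1)
def W(s,y,h):return F0+X*s/1e3+Y*y/1e3+N*h/1e3
def dk(P):P=np.array(P)-F0;return (1e3*np.array([P@X,P@Y,P@N])).round(1)
E
python3 - <<'E'
from deck import *
c=dict(np.load('w5.npz'));im=cv2.imread('pics/w5.png');g=im.max(2).astype(int)
print([(v,int(g[v,360]),int(g[v,315])) for v in range(190,224,2)])
print('nose',D(c,(325,49),.021),'tail',D(c,(325,200),.026),'tail sides',D(c,(286,195),.026),D(c,(365,195),.026),'foot',D(c,(325,217),0))
P=bot.get_obs()['ee_pos'];print('tcp deck',dk(P))
for s,h in((-6,60),(-6,8)):T=W(s,0,h);print(s,h,T.round(4),((T-P)/.25).round(3))
E
```

```text
[(190, 100, 41), (192, 99, 27), (194, 99, 92), (196, 100, 45), (198, 99, 29), (200, 62, 61), (202, 42, 32), (204, 64, 37), (206, 65, 36), (208, 62, 36), (210, 61, 61), (212, 64, 66), (214, 52, 66), (216, 55, 63), (218, 36, 31), (220, 28, 26), (222, 66, 81)]
nose [94.5  0.4] tail [15.6 -0.3] tail sides [18.3 21.8] [ 18.7 -22.9] foot [ 0.1 -0.7]
tcp deck [-14.7   1.5  85.6]
-6 60 [0.516  0.0528 0.066 ] [ 0.052 -0.    -0.095]
-6 8 [0.5249 0.0537 0.0148] [ 0.088  0.003 -0.3  ]
```

>>> apply_moves(
  force=60,
  steps=[
    {"gripper": 1,"slide": [0.02,0,-0.02],"twist": [0,0,0]},
    {"gripper": 1,"slide": [0.035,0,-0.05],"twist": [0,0,0]},
    {"gripper": 1,"slide": [0.05,0,-0.095],"twist": [0,0,0]},
    {"gripper": 1,"slide": [0.05,0,-0.095],"twist": [0,0,0]},
    {"gripper": 1,"slide": [0.05,0,-0.095],"twist": [0,0,0]},
    {"gripper": 1,"slide": [0.05,0,-0.095],"twist": [0,0,0]},
    {"gripper": 1,"slide": [0.065,0.001,-0.17],"twist": [0,0,0]},
    {"gripper": 1,"slide": [0.08,0.002,-0.25],"twist": [0,0,0]},
    {"gripper": 1,"slide": [0.088,0.003,-0.306],"twist": [0,0,0]},
    {"gripper": 1,"slide": [0.088,0.003,-0.306],"twist": [0,0,0]},
    {"gripper": 1,"slide": [0.088,0.003,-0.306],"twist": [0,0,0]},
    {"gripper": 1,"slide": [0.088,0.003,-0.306],"twist": [0,0,0]},
  ],
)

```text
time: 7.85
ee_pos: [0.5253, 0.0536, 0.0136]
eef_rot: [-0.004, 0.995, 0.057, 0.087]
contact_force: [0.3, 1.0, -0.3]
opening: 0.0002
finger_force: 0.0
```

```bash
python3 - <<'E'
from deck import *
o=bot.get_obs();print(dk(o['ee_pos']),o['opening'],o['contact_force'],o['contact_force']@X)
cv2.imwrite('pics/w6.png',bot.read_camera('wrist')[:,:,::-1])
print('per 10mm up-slope slide',(X*.01/.25).round(4))
E
```

```text
[-5.9 -0.1  6.8] 0.00016793692571954666 [ 0.32905895  0.98935401 -0.26305572] 0.3799183060570535
per 10mm up-slope slide [0.0392 0.0042 0.0069]
```

View pics/w6.png

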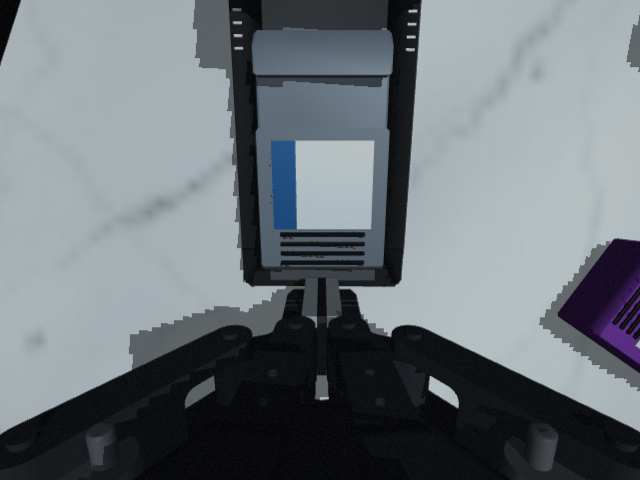

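The closed fingers stand centred behind the tail (322,285). Pushing up to just before the catch first.

>>> apply_moves(
  steps=[
    {"gripper": 1,"slide": [0.02,0.002,0.003],"twist": [0,0,0]},
    {"gripper": 1,"slide": [0.035,0.004,0.006],"twist": [0,0,0]},
    {"gripper": 1,"slide": [0.05,0.005,0.009],"twist": [0,0,0]},
    {"gripper": 1,"slide": [0.065,0.007,0.011],"twist": [0,0,0]},
    {"gripper": 1,"slide": [0.08,0.009,0.014],"twist": [0,0,0]},
    {"gripper": 1,"slide": [0.095,0.01,0.017],"twist": [0,0,0]},
    {"gripper": 1,"slide": [0.11,0.012,0.019],"twist": [0,0,0]},
    {"gripper": 1,"slide": [0.125,0.013,0.022],"twist": [0,0,0]},
    {"gripper": 1,"slide": [0.137,0.015,0.024],"twist": [0,0,0]},
    {"gripper": 1,"slide": [0.149,0.016,0.026],"twist": [0,0,0]},
    {"gripper": 1,"slide": [0.157,0.017,0.028],"twist": [0,0,0]},
    {"gripper": 1,"slide": [0.157,0.017,0.028],"twist": [0,0,0]},
  ],
)

```text
time: 8.9
ee_pos: [0.5648, 0.0579, 0.0199]
eef_rot: [-0.004, 0.995, 0.057, 0.087]
contact_force: [-0.9, -0.1, -0.1]
opening: 0.0002
finger_force: 0.0
```

```bash
cat > st.py <<'E'
from deck import *
o=bot.get_obs();print('deck',dk(o['ee_pos']),'push',round(-o['contact_force']@X,2),'t',o['time'],o['q'][5])
E
python3 st.py; python3 - <<'E'
from deck import *
c=cal('wrist');im=bot.read_camera('wrist')[:,:,::-1];h=cv2.cvtColor(im,cv2.COLOR_BGR2HSV)
m=((abs(h[...,0].astype(int)-106)<8)&(h[...,1]>130)&(h[...,2]>60)).astype(np.uint8);m[:,:250]=0;m[:,340:]=0
v,u=np.nonzero(m);print(v.min(),v.max(),D(c,(285,v.min()),.026),D(c,(285,v.max()+1),.026),len(v))
c=dict(np.load('w5.npz'));print('stripe before',D(c,(301,118),.026),D(c,(301,176),.026))
E
```

```text
deck [34.4 -0.   6. ] push 0.88 t 8.9 3.128674455479613
167 252 [91.3 12.5] [60.8 13.1] 1958
stripe before [59.8 13. ] [29.  13.2]
```

>>> apply_moves(
  steps=[
    {"gripper": 1,"slide": [0.008,0.001,0.001],"twist": [0,0,0]},
    {"gripper": 1,"slide": [0.016,0.002,0.003],"twist": [0,0,0]},
    {"gripper": 1,"slide": [0.024,0.003,0.004],"twist": [0,0,0]},
    {"gripper": 1,"slide": [0.031,0.003,0.005],"twist": [0,0,0]},
    {"gripper": 1,"slide": [0.031,0.003,0.005],"twist": [0,0,0]},
  ],
)

```text
time: 9.37
ee_pos: [0.5719, 0.0586, 0.021]
eef_rot: [-0.004, 0.995, 0.057, 0.087]
contact_force: [-1.2, -1.5, 2.2]
opening: 0.0001
finger_force: 0.9
```

```bash
python3 st.py
```

```text
deck [41.5 -0.1  5.9] push 0.94 t 9.3667 3.128596708020289
```

>>> apply_moves(
  steps=[
    {"gripper": 1,"slide": [0.006,0.001,0.001],"twist": [0,0,0]},
    {"gripper": 1,"slide": [0.012,0.001,0.002],"twist": [0,0,0]},
    {"gripper": 1,"slide": [0.016,0.002,0.003],"twist": [0,0,0]},
    {"gripper": 1,"slide": [0.016,0.002,0.003],"twist": [0,0,0]},
  ],
)

```text
time: 9.7
ee_pos: [0.5758, 0.0591, 0.0216]
eef_rot: [-0.004, 0.995, 0.057, 0.086]
contact_force: [-3.3, -0.5, -1.2]
opening: -0.0002
finger_force: 1.6
```

```bash
python3 st.py
```

```text
deck [45.5 -0.1  5.8] push 3.51 t 9.7 3.1287826736389928
```

>>> apply_moves(
  steps=[
    {"gripper": 1,"slide": [0.004,0,0.001],"twist": [0,0,0]},
    {"gripper": 1,"slide": [0.008,0.001,0.001],"twist": [0,0,0]},
    {"gripper": 1,"slide": [0.012,0.001,0.002],"twist": [0,0,0]},
    {"gripper": 1,"slide": [0.012,0.001,0.002],"twist": [0,0,0]},
  ],
)

```text
time: 10.03
ee_pos: [0.5795, 0.0594, 0.0224]
eef_rot: [-0.004, 0.995, 0.057, 0.087]
contact_force: [-0.6, -0.0, -1.0]
opening: -0.0001
finger_force: 0.5
```

```bash
python3 st.py
```

```text
deck [49.3 -0.1  6. ] push 0.75 t 10.0333 3.128637367515217
```

>>> apply_moves(
  steps=[
    {"gripper": 1,"slide": [0.004,0,0.001],"twist": [0,0,0]},
    {"gripper": 1,"slide": [0.008,0.001,0.001],"twist": [0,0,0]},
    {"gripper": 1,"slide": [0.008,0.001,0.001],"twist": [0,0,0]},
  ],
)

```text
time: 10.28
ee_pos: [0.5812, 0.0596, 0.0227]
eef_rot: [-0.004, 0.995, 0.057, 0.087]
contact_force: [-2.1, 0.0, 0.6]
opening: -0.0003
finger_force: 0.8
```

```bash
python3 st.py
```

```text
deck [51.1 -0.1  5.9] push 1.99 t 10.2833 3.128768308158739
```

>>> apply_moves(
  steps=[
    {"gripper": 1,"slide": [0.004,0,0.001],"twist": [0,0,0]},
    {"gripper": 1,"slide": [0.008,0.001,0.001],"twist": [0,0,0]},
    {"gripper": 1,"slide": [0.008,0.001,0.001],"twist": [0,0,0]},
  ],
)

```text
time: 10.53
ee_pos: [0.5831, 0.0599, 0.0229]
eef_rot: [-0.004, 0.995, 0.057, 0.087]
contact_force: [-2.4, -0.2, 1.1]
opening: 0.0003
finger_force: 1.0
```

```bash
python3 st.py
```

```text
deck [53.  -0.   5.8] push 2.13 t 10.5333 3.1288487129138534
```

>>> apply_moves(
  steps=[
    {"gripper": 1,"slide": [0.004,0,0.001],"twist": [0,0,0]},
    {"gripper": 1,"slide": [0.004,0,0.001],"twist": [0,0,0]},
    {"gripper": 1,"slide": [0.004,0,0.001],"twist": [0,0,0]},
  ],
)

```text
time: 10.78
ee_pos: [0.584, 0.0599, 0.023]
eef_rot: [-0.004, 0.995, 0.057, 0.087]
contact_force: [-1.5, -0.7, -0.6]
opening: -0.0001
finger_force: 0.9
```

```bash
python3 st.py
```

```text
deck [53.9 -0.1  5.8] push 1.61 t 10.7833 3.1286199006161013
```

>>> apply_moves(
  steps=[
    {"gripper": 1,"slide": [0.004,0.001,0.001],"twist": [0,0,0]},
    {"gripper": 1,"slide": [0.004,0.001,0.001],"twist": [0,0,0]},
    {"gripper": 1,"slide": [0.004,0.001,0.001],"twist": [0,0,0]},
  ],
)

```text
time: 11.03
ee_pos: [0.585, 0.0601, 0.0233]
eef_rot: [-0.004, 0.995, 0.057, 0.087]
contact_force: [-2.4, -0.6, -0.9]
opening: -0.0001
finger_force: 0.8
```

```bash
python3 st.py
```

```text
deck [54.9 -0.   5.8] push 2.52 t 11.0333 3.1288958458501166
```

>>> apply_moves(
  steps=[
    {"gripper": 1,"slide": [0.004,0,0.001],"twist": [0,0,0]},
    {"gripper": 1,"slide": [0.004,0,0.001],"twist": [0,0,0]},
    {"gripper": 1,"slide": [0.004,0,0.001],"twist": [0,0,0]},
  ],
)

```text
time: 11.28
ee_pos: [0.5857, 0.0601, 0.0234]
eef_rot: [-0.004, 0.995, 0.057, 0.086]
contact_force: [-2.9, -0.7, -1.6]
opening: -0.0002
finger_force: 1.5
```

```bash
python3 st.py
```

```text
deck [55.6 -0.1  5.8] push 3.23 t 11.2833 3.1287229099945004
```

>>> apply_moves(
  steps=[
    {"gripper": 1,"slide": [0.004,0.001,0.001],"twist": [0,0,0]},
    {"gripper": 1,"slide": [0.004,0.001,0.001],"twist": [0,0,0]},
    {"gripper": 1,"slide": [0.004,0.001,0.001],"twist": [0,0,0]},
  ],
)

```text
time: 11.53
ee_pos: [0.5861, 0.0603, 0.0235]
eef_rot: [-0.004, 0.995, 0.057, 0.086]
contact_force: [-5.5, 0.1, 0.9]
opening: -0.0003
finger_force: 2.5
```

```bash
python3 st.py
```

```text
deck [56.1  0.   5.8] push 5.21 t 11.5333 3.1290280568227518
```

>>> apply_moves(
  steps=[
    {"gripper": 1,"slide": [0.004,0,0.001],"twist": [0,0,0]},
    {"gripper": 1,"slide": [0.004,0,0.001],"twist": [0,0,0]},
    {"gripper": 1,"slide": [0.004,0,0.001],"twist": [0,0,0]},
  ],
)

```text
time: 11.78
ee_pos: [0.5866, 0.0603, 0.0235]
eef_rot: [-0.004, 0.995, 0.057, 0.086]
contact_force: [-5.5, -0.1, -0.4]
opening: -0.0003
finger_force: 3.2
```

```bash
python3 st.py
```

```text
deck [56.6  0.   5.8] push 5.5 t 11.7833 3.1287904445476893
```

>>> apply_moves(
  steps=[
    {"gripper": 1,"slide": [0.002,0,0],"twist": [0,0,0]},
    {"gripper": 1,"slide": [0.002,0,0],"twist": [0,0,0]},
    {"gripper": 1,"slide": [0.002,0,0],"twist": [0,0,0]},
  ],
)

```text
time: 12.03
ee_pos: [0.5868, 0.0603, 0.0236]
eef_rot: [-0.004, 0.995, 0.057, 0.085]
contact_force: [-9.4, -0.3, 2.5]
opening: -0.0002
finger_force: 4.0
```

```bash
python3 st.py
```

```text
deck [56.7 -0.   5.8] push 8.84 t 12.0333 3.1287289076960167
```

>>> apply_moves(
  steps=[
    {"gripper": 1,"slide": [0.002,0,0],"twist": [0,0,0]},
    {"gripper": 1,"slide": [0.002,0,0],"twist": [0,0,0]},
    {"gripper": 1,"slide": [0.002,0,0],"twist": [0,0,0]},
  ],
)

```text
time: 12.28
ee_pos: [0.587, 0.0603, 0.0235]
eef_rot: [-0.004, 0.995, 0.057, 0.085]
contact_force: [-10.5, -0.8, 2.6]
opening: 0.0
finger_force: 4.5
```

```bash
python3 st.py
```

```text
deck [56.9 -0.   5.7] push 9.92 t 12.2833 3.1286289745796014
```

>>> apply_moves(
  steps=[
    {"gripper": 1,"slide": [0.002,0,0],"twist": [0,0,0]},
    {"gripper": 1,"slide": [0.002,0,0],"twist": [0,0,0]},
    {"gripper": 1,"slide": [0.002,0,0],"twist": [0,0,0]},
  ],
)

```text
time: 12.53
ee_pos: [0.5872, 0.0603, 0.0235]
eef_rot: [-0.004, 0.995, 0.057, 0.085]
contact_force: [-10.9, 0.9, 4.4]
opening: 0.0003
finger_force: 5.0
```

```bash
python3 st.py
```

```text
deck [57.2 -0.   5.6] push 9.83 t 12.5333 3.128496807749089
```

>>> apply_moves(
  steps=[
    {"gripper": 1,"slide": [0.002,0,0.001],"twist": [0,0,0]},
    {"gripper": 1,"slide": [0.002,0,0.001],"twist": [0,0,0]},
    {"gripper": 1,"slide": [0.002,0,0.001],"twist": [0,0,0]},
  ],
)

```text
time: 12.78
ee_pos: [0.5878, 0.0603, 0.0236]
eef_rot: [-0.004, 0.995, 0.057, 0.085]
contact_force: [-10.3, -0.2, 2.4]
opening: -0.0001
finger_force: 4.5
```

```bash
python3 st.py; python3 - <<'E'
from deck import *
c=cal('wrist');im=bot.read_camera('wrist')[:,:,::-1];cv2.imwrite('pics/w7.png',im);h=cv2.cvtColor(im,cv2.COLOR_BGR2HSV)
m=((abs(h[...,0].astype(int)-106)<8)&(h[...,1]>130)&(h[...,2]>60)).astype(np.uint8);m[:,:250]=0;m[:,340:]=0
v,u=np.nonzero(m);print(v.min(),v.max(),D(c,(285,v.min()),.026),D(c,(285,v.max()+1),.026),len(v))
E
python3 st.py
```

```text
deck [57.8 -0.1  5.7] push 9.68 t 12.7833 3.1284467376228395
178 253 [111.2  12.5] [84.1 13. ] 1729
deck [57.8 -0.1  5.7] push 8.81 t 12.8333 3.128449401926626
```

The last step moved 0.6 mm while the force fell, which suggests the snap. I'll back off and see whether the pack stays.

>>> apply_moves(
  steps=[
    {"gripper": 1,"slide": [-0.01,-0.001,-0.001],"twist": [0,0,0]},
    {"gripper": 1,"slide": [-0.04,-0.004,-0.006],"twist": [0,0,0]},
    {"gripper": 1,"slide": [-0.08,-0.008,-0.012],"twist": [0,0,0]},
    {"gripper": 1,"slide": [-0.11,-0.012,-0.015],"twist": [0,0,0]},
    {"gripper": 1,"slide": [-0.11,-0.012,-0.015],"twist": [0,0,0]},
    {"gripper": 1,"slide": [-0.11,-0.012,-0.015],"twist": [0,0,0]},
  ],
)

```text
time: 13.33
ee_pos: [0.5626, 0.0573, 0.021]
eef_rot: [-0.004, 0.995, 0.057, 0.087]
contact_force: [0.9, 0.1, 0.3]
opening: 0.0003
finger_force: 0.0
```

```bash
python3 st.py; python3 - <<'E'
from deck import *
c=cal('wrist');im=bot.read_camera('wrist')[:,:,::-1];cv2.imwrite('pics/w8.png',im);h=cv2.cvtColor(im,cv2.COLOR_BGR2HSV)
m=((abs(h[...,0].astype(int)-106)<8)&(h[...,1]>130)&(h[...,2]>60)).astype(np.uint8);m[:,:250]=0;m[:,340:]=0
v,u=np.nonzero(m);print(v.min(),v.max(),D(c,(285,v.min()),.026),D(c,(285,v.max()+1),.026),len(v))
a=cv2.imread('pics/w7.png');cv2.imwrite('pics/w78.png',np.vstack([a[:300,150:550],im[:300,150:550]]))
E
```

```text
deck [32.4 -0.4  7.5] push -0.95 t 13.3333 3.128053673396621
91 181 [113.4  11.8] [84.  12.4] 2128
```

View pics/w78.png

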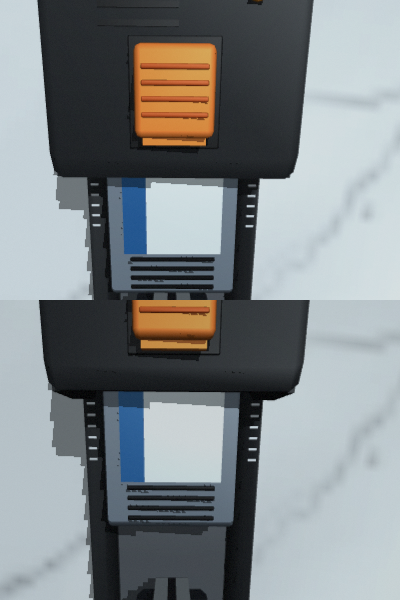

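The pack's stripe end stays at deck x = 84.0 mm after release (84.1 while pushed). Its nose is about 36 mm behind the lip, which fits the latched position. I'll retreat upward and compare the catch's height numerically with the picture taken from the same place before.

>>> apply_moves(
  steps=[
    {"gripper": 1,"slide": [-0.02,-0.003,0.07],"twist": [0,0,0]},
    {"gripper": 1,"slide": [-0.02,-0.003,0.14],"twist": [0,0,0]},
    {"gripper": 1,"slide": [0,-0.003,0.2],"twist": [0,0,0]},
    {"gripper": 1,"slide": [0.05,-0.006,0.273],"twist": [0,0,0]},
    {"gripper": 1,"slide": [0.05,-0.006,0.273],"twist": [0,0,0]},
    {"gripper": 1,"slide": [0.05,-0.006,0.273],"twist": [0,0,0]},
    {"gripper": 1,"slide": [0.05,-0.006,0.273],"twist": [0,0,0]},
    {"gripper": 1,"slide": [0.05,-0.006,0.273],"twist": [0,0,0]},
  ],
)

```text
time: 14.05
ee_pos: [0.574, 0.0558, 0.0878]
eef_rot: [-0.004, 0.995, 0.057, 0.086]
contact_force: [-0.2, -0.7, -0.1]
opening: -0.0002
finger_force: 0.0
```

```bash
python3 st.py; python3 - <<'E'
from deck import *
c9=cal('wrist');im9=bot.read_camera('wrist')[:,:,::-1].copy();c4=dict(np.load('w4.npz'));im4=cv2.imread('pics/w4.png')
print((-c9['R'].T@c9['t'])-(-c4['R'].T@c4['t']))
for c,im in((c4,im4),(c9,im9)):
    h=cv2.cvtColor(im,cv2.COLOR_BGR2HSV);m=((h[...,0]<17)&(h[...,1]>150)&(h[...,2]>120)).astype(np.uint8)
    m[:60]=0;m[150:]=0;m[:,:280]=0;m[:,355:]=0
    v,u=np.nonzero(m);cen=(u.mean(),v.mean());print(cen,v.min(),v.max(),u.min(),u.max(),'width mm',D(c,(u.max()+1,110),.047)-D(c,(u.min(),110),.047),'cen',D(c,cen,.047),'lip',)
c=c9;h=cv2.cvtColor(im9,cv2.COLOR_BGR2HSV)
m=((abs(h[...,0].astype(int)-106)<8)&(h[...,1]>130)&(h[...,2]>60)).astype(np.uint8);m[:,:250]=0;m[:,340:]=0
v,u=np.nonzero(m);print('stripe',D(c,(u.mean(),v.min()),.026),D(c,(u.mean(),v.max()+1),.026))
E
```

```text
deck [54.9 -3.1 71.3] push 0.3 t 14.05 3.122958825353273
[-0.00068922  0.00016721 -0.00158718]
(np.float64(314.65071574642127), np.float64(108.6519427402863)) 78 138 292 340 width mm [  0.1 -21.8] cen [135.2   0. ] lip
(np.float64(315.4524), np.float64(105.0932)) 74 135 292 341 width mm [  0.1 -22. ] cen [135.2  -0. ] lip
stripe [111.7  13.3] [83.6 13.7]
```

The catch centroid is unchanged, but that view is nearly along the lift direction. The fixed side camera is a sharper test, so I'll retreat clear and compare it with the first side picture.

>>> apply_moves(
  steps=[
    {"gripper": 1,"slide": [-0.1,0,0.15],"twist": [0,0,0]},
    {"gripper": 1,"slide": [-0.2,-0.1,0.3],"twist": [0,0,0.005]},
    {"gripper": 1,"slide": [-0.3,-0.25,0.45],"twist": [0,0,0.01]},
    {"gripper": 1,"slide": [-0.4,-0.4,0.6],"twist": [0,0,0.02]},
    {"gripper": 1,"slide": [-0.5,-0.55,0.6],"twist": [0,0,0.03]},
    {"gripper": 1,"slide": [-0.6,-0.7,0.6],"twist": [0,0,0.04]},
    {"gripper": 1,"slide": [-0.6,-0.85,0.6],"twist": [0,0,0.04]},
    {"gripper": 1,"slide": [-0.6,-1,0.6],"twist": [0,0,0.04]},
    {"gripper": 1,"slide": [-0.6,-1,0.6],"twist": [0,0,0.04]},
    {"gripper": 1,"slide": [-0.6,-1,0.6],"twist": [0,0,0.04]},
  ],
)

```text
time: 14.93
ee_pos: [0.4238, -0.1989, 0.2386]
eef_rot: [-0.009, 0.989, 0.117, 0.086]
contact_force: [-0.0, -0.1, -1.1]
opening: 0.0005
finger_force: 0.0
```

```bash
python3 - <<'E'
from deck import *
cs=cal('side');new=bot.read_camera('side')[:,:,::-1].copy();old=cv2.imread('pics/side0.png')
p0=proj(cs,W(135,0,47));p1=proj(cs,W(135,0,50));print('catch px',p0,'lift shift',np.subtract(p1,p0))
x,y=map(int,p0)
for im in(old,new):
    h=cv2.cvtColor(im,cv2.COLOR_BGR2HSV);m=np.zeros(h.shape[:2],np.uint8);s=(slice(y-12,y+12),slice(x-16,x+16))
    m[s]=(h[s][...,0]<17)&(h[s][...,1]>140)&(h[s][...,2]>100)
    v,u=np.nonzero(m);print(len(v),u.mean(),v.mean(),v.min(),v.max(),u.min(),u.max())
d=np.abs(new.astype(int)-old).max(2);b=np.argwhere(d[190:300,150:470]>40)
print('changed px box',len(b),b.min(0)+[190,150],b.max(0)+[190,150])
ct=bot.read_camera('top')[:,:,::-1];dt=(np.abs(ct.astype(int)-cv2.imread('pics/top0.png')).max(2)>50).astype(np.uint8)
n,_,st,_=cv2.connectedComponentsWithStats(dt[:330]);print([s.tolist() for s in st[1:] if s[4]>6])
print(bot.get_obs()['contact_force'],bot.get_obs()['q'])
E
```

```text
catch px (np.float64(296.89738953743785), np.float64(214.60295763186002)) lift shift [ 0.16109039 -1.04260289]
44 297.5681818181818 215.4318181818182 211 218 293 303
45 297.6222222222222 215.48888888888888 211 218 293 303
changed px box 892 [211 302] [261 455]
[[335, 224, 18, 12, 175], [448, 272, 90, 58, 3242], [537, 286, 53, 44, 1336], [593, 316, 14, 14, 127], [424, 328, 4, 2, 7]]
[ 0.27296484 -1.27390317 -0.05979044] [-0.50792248  0.03844846 -0.25096863  1.15336783  0.11654048  2.40418789]
```

The catch is down in the side camera: it moved +0.06 px, where a lifted catch would give −1.0 px. With the pack past the ridge, that means it sits in the groove. Outside the arm and its shadow, only the pack's old and new places changed, so I'm handing in.

```bash
python3 -c "
from workcell import bot
print(bot.finish_job())"
```

```text
the job is handed in; nothing more can be done
None
```

The battery pack is pushed home in the empty (amber-lamp) charger with the catch snapped into its groove; it stayed there when released, and the job was handed in at about 15 s.

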